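# Swing the bench lamp over the snap anvil and switch it on

## Task

Light up the snap-setting anvil: with your fingertips gently push the lamp's round shade sideways, touching only the shade and not its bar, until it hangs straight above the stepped steel anvil (not above the open dish). Then lightly press the long bar-shaped key on the switch box all the way down, let it spring back and withdraw. Do not grip or lift anything, and leave the other keys, the anvil, the dish and everything else on the bench alone.

Things in the scene. Friction and masses are not known exactly. Their poses are not given: they have to be found in the camera images.
- lamp: grey lamp foot, fixed to the bench: round base 130 dia, column 24 dia; total lamp height 190. Origin at bench height on the column, which is the vertical swing axis. At joint value 0 the lamp's bar points along this body's own -x axis
- lamp_swing (a joint): swing of bar and shade about the column, rad, range -1.1 to 1.1; positive is counter-clockwise seen from above (the shade then moves towards the lamp body's -y side). About 1 to 2 N at the shade moves it and it stays where it is left
- lamp_shade: the lamp's shade: a level drum, 100 dia, 55 tall, on the end of the bar, its centre 180 from the swing axis. Origin at the centre of its underside, 135 above the bench; it swings with the joint at that height. Too wide to be taken between the fingers
- lamp_bar: thin dark bar, 14 wide, top 172 above the bench, that joins column and shade; not to be touched. Origin on the swing axis at bench height
- anvil: snap-setting anvil fixed to the bench under the lamp's arc, left or right of the lamp's rest place: stepped steel block, foot 70 dia, narrow round die 26 dia on top, 42 tall. Origin at the centre of its underside
- dish: shallow open steel dish, 74 dia, 20 tall, fixed, at the other side of the arc. Origin at the centre of its underside
- switch_box: grey cordless switch box fixed to the bench, 270 x 85 x 26 tall, long along its own x, with four off-white push keys in a row 60 apart, in an order that varies. Origin at the centre of its underside
- bar_cap: cap of the BAR key, the only oblong one: 16 x 44 (long across the box), 12 thick. Origin at the centre of the cap's underside; its top is 12 higher (47 above the bench when up). Moves down with its key
- key_bar (a joint): travel of that bar key in m: 0 up, 0.006 fully down; springs back; about 1.2 N to start, 5 N fully down
- round_cap: cap of the large ROUND key, 24 dia, 12 thick. Origin at the centre of the cap's underside; its top is 12 higher (47 above the bench when up). Moves down with its key
- key_round (a joint): travel of that round key in m: 0 up, 0.006 fully down; springs back; about 1.2 N to start, 5 N fully down
- square_cap: cap of the SQUARE key, 24 x 24, 12 thick. Origin at the centre of the cap's underside; its top is 12 higher (47 above the bench when up). Moves down with its key
- key_square (a joint): travel of that square key in m: 0 up, 0.006 fully down; springs back; about 1.2 N to start, 5 N fully down
- small_cap: cap of the SMALL round key, 14 dia, 12 thick. Origin at the centre of the cap's underside; its top is 12 higher (47 above the bench when up). Moves down with its key
- key_small (a joint): travel of that small key in m: 0 up, 0.006 fully down; springs back; about 1.2 N to start, 5 N fully down
- jar: closed round clear jar with steel lid, 48 dia, 55 tall, standing loose under the lamp's arc; origin at the centre of its underside
- spool_a: upright spool of blue thread, 36 dia, 46 tall, loose, beside the lamp's base on the right (-y); origin at the centre of its underside
- spool_b: upright spool of grey thread, 36 dia, 46 tall, loose, beside the lamp's base on the left (+y); origin at the centre of its underside
- tape_roll: flat paper-coloured ring, 64 outside dia, 24 tall, loose, to the right (-y) of the switch box; origin at the centre of its underside
- cone: white thread cone, 70 dia at the foot, 112 tall, loose, beyond the work; origin at the centre of its underside
- tin: closed flat steel tin 75 x 50 x 22 tall, loose, on the robot's side of the work; origin at the centre of its underside
- driver: small wood-handled screwdriver 160 long, lying loose on the robot's side, left; origin under the middle of its length
Not all that is in view belongs to the job. What is shaped like the anvil but green or purple is not meant.

How it is judged:
By the outcome, as a careful person would: the job done as asked, in the order asked, and still so for the second after the job is handed in, with the robot touching nothing.
It also fails if it takes over 56 s, if anything falls off the work surface, if the arm or the gripper's body presses on something with over 40 N, if the wrist force passes 120 N, or if a joint passes its speed limit or range.

## Robot

A 6-joint arm with a two-finger parallel gripper is mounted at the origin on the work surface. World frame = base frame: x ahead of the robot, y to its left, z up, the work surface at z = 0. Lengths are in m, angles in rad, forces in N, time in s.
With the tool pointing down it reaches from about 0.425 to 0.95 m from the base axis. Payload 3.5 kg.
Tool frame: the origin (TCP) lies midway between the tips of the shut fingers; the grasp point (between the pads) lies 19 mm behind it; x points along the fingers, z is the direction in which the jaws open and shut, and the axes are right-handed (so a half turn about x gives the same grasp; the last joint's range is limited). The gripper opens to 85 mm and grips with 20 to 120 N. Pads are 22 mm wide; open, the fingers measure 114 mm over their backs; the gripper's body (76 mm by 85 mm) begins 54 mm behind the grasp point. The pads swing forward as they close: fully open they stand 13 mm farther back than shut.
Start: joints at [-1.28, 0.286, 1.577, -0, 1.279, -0.15], TCP at [0.288, -0.61, 0.231] pointing down, gripper open.
Joint ranges: [-2.77, 2.77], [-0.9, 2.22], [0.21, 2.48], [-1.53, 4.67], [0.24, 2.81], [-2.84, 2.84]. Speed limits (rad/s): [2.79, 2.79, 3.14, 3.14, 3.14, 3.14].

## Interface

Orientations are given as a rotation vector (axis times angle).
In Python, from station import robot gives the robot as it stands.
- The arm moves only by the tool servo_tool, never from a script. Its argument "moves" is a list of rows, each an object of numbers: "x", "y", "z": the shift along the tool's x, y, z in m; "ax", "ay", "az": the turn, a rotation vector about the tool's x, y, z in degrees. In form: [{"x": .., "y": .., "z": .., "ax": .., "ay": .., "az": ..}, ...]. A call has 1 to 5 rows; each row shifts and turns the pose as measured when the row begins, along the tool's axes as they then stand; what a row does not reach is not made up. A row lasts 1/10 s, in which the tool goes at most 50 mm and 8.59 degrees, less where a joint would pass 70% of its speed; a pose out of reach is approached as far as the arm can. A call with a gripper value outside its range is refused whole. "jaw" is the finger opening in m, from 0 to 0.0854, set as the call begins (left out, the last holds). The fingers move at their own pace and stop on an object; the grip force is fixed at half the most. Time passes only in rows, so rows that do not move let the fingers close. It gives the time, the measured TCP pose, the force and the opening at its end, in the units of the state.
- robot.read_state(): the state, without advancing time (a new reading comes with each control period).
- robot.capture(name): name is "scene" or "top"; returns (picture, depth): 400x640x3 uint8, red, green, blue; 400x640 float32, m along the optical axis (not along the pixel's ray), 0 where there is no reading.
- robot.calibration(name): a dict with "camera_matrix" (3x3 intrinsics, pixels), "cam_to_world" (4x4, takes a point from camera to world coordinates). Camera axes: x right, y down, z forward; pixel columns grow to the right and rows downward; lengths in m; the calibration is good to about 2 mm. A picture is of the moment at which its call begins. calibration takes no time and is no camera call.
- robot.hand_in(): hands the job in, once; it reports no verdict.
The state is a dict: "time_s": time; "qpos": joint angles; "qd": joint speeds; "tau": joint torques, N m; "tool_pos": TCP position; "tcp_rot": TCP orientation; "force": force on the tool from outside, world axes, zero at the start; "torque": the same for the moment, N m; "grip_width": opening from 0.0 (shut) to 1.0 (fully open).
Only numpy, scipy, OpenCV 4.12 (cv2) and the standard library are available. Lean on these libraries where they do the work, as an engineer would, in place of code of your own. Each camera call takes 0.05 s, during which the arm holds its last target.

## Working session

There is one attempt and no reset: what is moved stays moved. The work goes in short steps, Python scripts to look and compute and a tool call to move; the robot and the scene stay as the last step left them, time stands still between calls to the robot, and variables do not carry over. Pictures are saved under pics/ and viewed, and the job is handed in when it is done.

Besides the shell and the picture viewer there is one more tool, called after ">>>" as name(argument=value, ...) on one line, values as JSON. servo_tool: Moves the arm, as the interface text tells. Its arguments: {"type":"object","properties":{"moves":{"type":"array","items":{"type":"object","properties":{"x":{"type":"number"},"y":{"type":"number"},"z":{"type":"number"},"ax":{"type":"number"},"ay":{"type":"number"},"az":{"type":"number"}}}},"jaw":{"type":"number"}},"required":["moves"]}

```bash
mkdir -p pics; ls; cat > h.py <<'E'
import numpy as np, cv2
from station import robot
def snap(n,tag):
    p,d=robot.capture(n); np.savez(f'pics/{tag}.npz',p=p,d=d); cv2.imwrite(f'pics/{tag}.png',p[:,:,::-1]); return p,d
def w(n,d,u,v,z=None):
    c=robot.calibration(n);K=np.array(c['camera_matrix']);T=np.array(c['cam_to_world'])
    r=np.linalg.inv(K)@np.array([u,v,1.])
    if z is None: q=r*d[int(round(v)),int(round(u))]; return T[:3,:3]@q+T[:3,3]
    R=T[:3,:3]@r; s=(z-T[2,3])/R[2]; return T[:3,3]+s*R
E
python3 - <<'E'
from h import *
snap('scene','s1');snap('top','t1');s=robot.read_state()
print(s)
E
```

```text
pics
{'time_s': 0.1, 'qpos': array([-1.28003544e+00,  2.87124685e-01,  1.57802282e+00,  2.98722004e-05,
        1.27857085e+00, -1.49959944e-01]), 'qd': array([ 0.00014173, -0.00032724, -0.00359846,  0.00057873, -0.00146559,
       -0.00030323]), 'tau': array([ 2.30030906e-05, -4.07293332e+01, -2.93697381e+01, -1.84290793e-04,
        3.39119186e-03,  3.48458094e-06]), 'tool_pos': array([ 0.2878383 , -0.60990891,  0.23005795]), 'tcp_rot': array([ 0.88010902,  1.38766364, -0.87778589]), 'force': array([-0.74846533, -0.53360939, -0.71238071]), 'torque': array([-0.03421582,  0.02064544,  0.00897691]), 'grip_width': 1.0024601300680447}
```

View pics/s1.png

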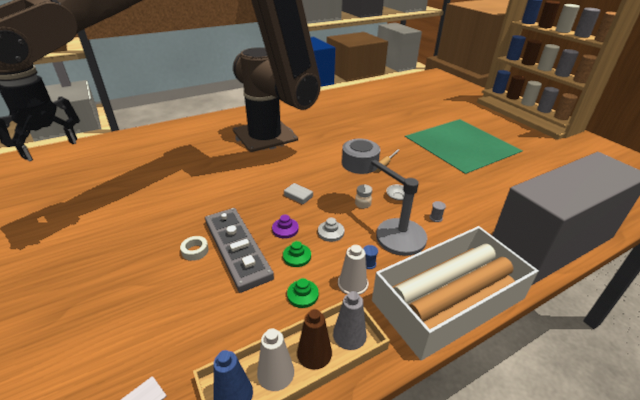

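View pics/t1.png

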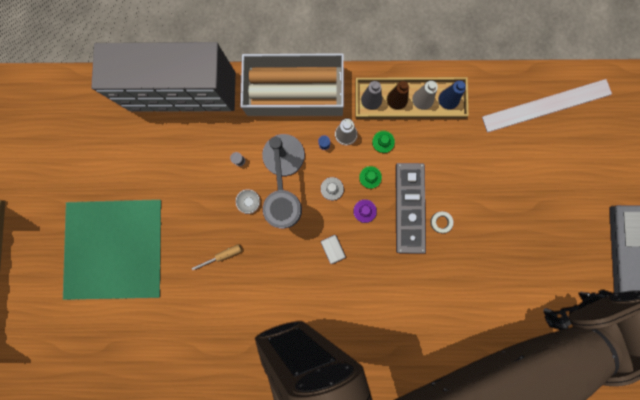

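```bash
python3 - <<'E'
from h import *
p=cv2.imread('pics/t1.png'); cv2.imwrite('pics/t1a.png',cv2.resize(p[125:265,220:360],None,fx=4,fy=4,interpolation=cv2.INTER_CUBIC))
cv2.imwrite('pics/t1b.png',cv2.resize(p[155:260,385:465],None,fx=5,fy=5,interpolation=cv2.INTER_CUBIC))
p=cv2.imread('pics/s1.png'); cv2.imwrite('pics/s1a.png',cv2.resize(p[130:310,180:450],None,fx=2.9,fy=2.9,interpolation=cv2.INTER_CUBIC))
E
```

```text
(no output)
```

View pics/t1a.png

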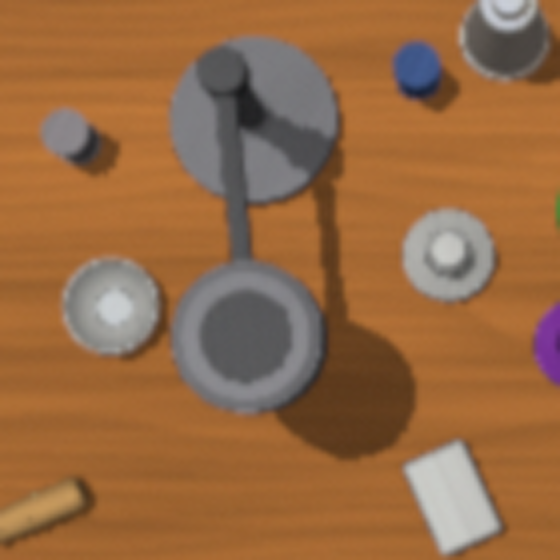

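View pics/t1b.png

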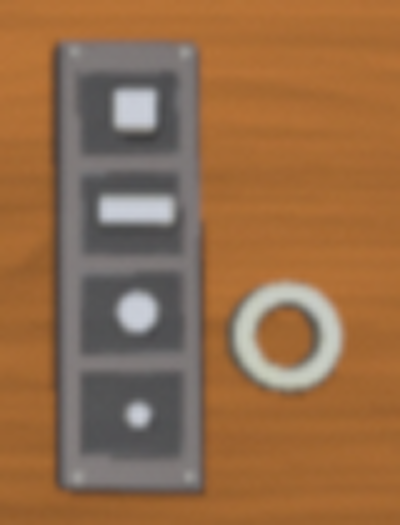

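View pics/s1a.png

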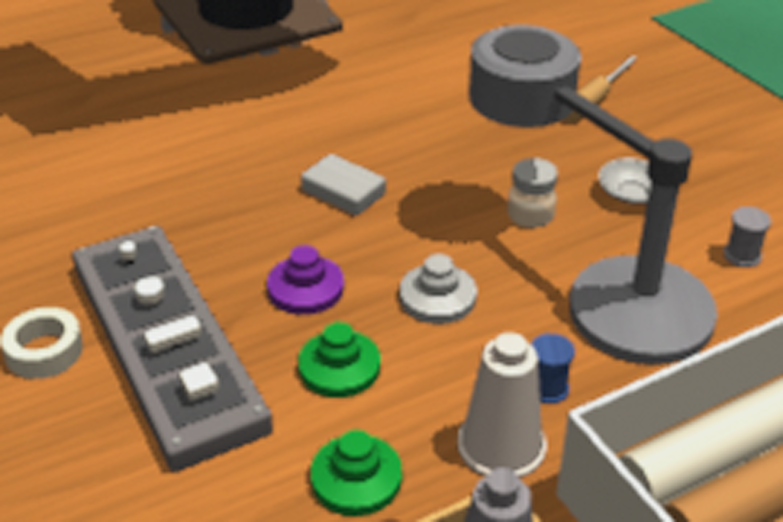

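```bash
python3 - <<'E'
from h import *
z=np.load('pics/t1.npz');d=z['d'];n='top'
c=robot.calibration(n);print(np.round(c['camera_matrix'],1).tolist(),np.round(c['cam_to_world'],3).tolist())
for k,u,v,h in [('col',275.5,143,.19),('shade',282.2,209,.19),('base',283.75,155,.015),('anvil',331.9,187.5,.042),('anvfoot',332.2,188.8,.008),('dish',248,201.5,.01),('bar',412.3,196.8,.047),('square',412,176.9,.047),('round',412.5,217.3,.047),('small',412.8,237.8,.047),('boxTL',397,164.5,.026),('boxTR',424,164,.026),('boxBL',398,252,.026),('boxBR',425,252.5,.026),('tape',442.5,222,.024),('tin',333,249,.022),('cone',346.5,127,.112),('spA',324.5,142,.046),('spB',237.5,158.5,.046)]:
    print(k,np.round(w(n,d,u,v,h),4),np.round(w(n,d,u,v),4))
# shade fit from depth: points with z .17-.2
c=robot.calibration(n);K=np.array(c['camera_matrix']);T=np.array(c['cam_to_world'])
V,U=np.mgrid[0:400,0:640]
P=np.stack([(U-K[0,2])/K[0,0]*d,(V-K[1,2])/K[1,1]*d,d],-1)@T[:3,:3].T+T[:3,3]
sub=P[185:235,255:310].reshape(-1,3)
m=(sub[:,2]>.18);print(sub[m].mean(0),sub[m].min(0),sub[m].max(0),m.sum())
c2=cv2.minEnclosingCircle(sub[m][:,:2].astype(np.float32));print(c2)
sub=P[135:152,265:287].reshape(-1,3);m=sub[:,2]>.16;print('col',sub[m].mean(0),sub[m].min(0),sub[m].max(0))
sub=P[175:202,318:347].reshape(-1,3);m=sub[:,2]>.036;print('die',sub[m].mean(0),sub[m].min(0),sub[m].max(0))
m=sub[:,2]>.006;print('foot',cv2.minEnclosingCircle(sub[m][:,:2].astype(np.float32)))
sub=P[190:203,402:422].reshape(-1,3);m=sub[:,2]>.043;print('bar',sub[m].mean(0),sub[m].min(0),sub[m].max(0))
# scene jar
z=np.load('pics/s1.npz');d=z['d']
for k,u,v in [('jar',364,189),('anvil',331,221),('shade',361.5,147),('bar',239,244.5)]: print(k,w('scene',d,u,v))
for k,u,v,h in [('jar',364,188,.055),('anvil',331,220.5,.042),('shadetop',361.5,146,.19),('colt',411,184,.19),('bar',239.3,244.5,.047)]: print(k,w('scene',d,u,v,h))
E
```

```text
[[399.1, 0.0, 323.6], [0.0, 399.1, 198.7], [0.0, 0.0, 1.0]] [[0.006, -0.996, 0.088, 0.45], [-1.0, -0.004, 0.028, -0.069], [-0.028, -0.088, -0.996, 1.224], [0.0, 0.0, 0.0, 1.0]]
col [0.6884 0.089  0.19  ] [0.69   0.09   0.1833]
shade [0.5138 0.0685 0.19  ] [0.5137 0.0683 0.1921]
base [0.6913 0.0895 0.015 ] [0.6861 0.0861 0.0411]
anvil [ 0.5879 -0.0594  0.042 ] [ 0.588  -0.0594  0.041 ]
anvfoot [ 0.5878 -0.0601  0.008 ] [ 0.584  -0.0603  0.0418]
dish [0.5476 0.198  0.01  ] [0.5481 0.1995 0.0031]
bar [ 0.5605 -0.2962  0.047 ] [ 0.5603 -0.2959  0.0486]
square [ 0.6196 -0.2961  0.047 ] [ 0.6194 -0.2958  0.0487]
round [ 0.5002 -0.296   0.047 ] [ 0.5002 -0.2964  0.0448]
small [ 0.4404 -0.2961  0.047 ] [ 0.4403 -0.2968  0.0432]
boxTL [ 0.6603 -0.2556  0.026 ] [ 0.6599 -0.2553  0.0281]
boxTR [ 0.662  -0.3366  0.026 ] [ 0.6622 -0.3369  0.0249]
boxBL [ 0.398 -0.256  0.026] [ 0.3979 -0.2563  0.0239]
boxBR [ 0.3972 -0.3354  0.026 ] [ 0.3959 -0.342  -0.0035]
tape [ 0.4876 -0.3891  0.024 ] [ 0.4885 -0.3961 -0.0024]
tin [ 0.4053 -0.0634  0.022 ] [ 0.4054 -0.0634  0.0253]
cone [ 0.7526 -0.1006  0.112
[... 402 characters left out ...]
0.10869953 1.22354027]
die [ 0.5813269 -0.0591547  0.1108245] [ 0.44969419 -0.07160706  0.03630359] [ 0.60146686 -0.04764168  1.22354027]
foot ((0.5367411971092224, -0.06085602194070816), 0.0874832421541214)
bar [ 0.55879273 -0.28936652  0.07423617] [ 0.44969419 -0.31623699  0.04323454] [ 0.56921024 -0.06851443  1.22354027]
jar [0.53246197 0.08378926 0.05632584]
anvil [ 0.5940117  -0.06000342  0.04322279]
shade [0.52628937 0.06682462 0.19252077]
bar [ 0.56583352 -0.29593243  0.04544524]
jar [0.52698271 0.08769853 0.055     ]
anvil [ 0.59109987 -0.05823942  0.042     ]
shadetop [0.51828473 0.0725183  0.19      ]
colt [0.71534602 0.07320967 0.19      ]
bar [ 0.56778543 -0.29570536  0.047     ]
```

```bash
cat >> h.py <<'E'
from scipy.spatial.transform import Rotation as Ro
def go(p,a=None):
    s=robot.read_state();R=Ro.from_rotvec(s['tcp_rot']);M=R.as_matrix()
    d=M.T@(np.array(p)-s['tool_pos'])
    print('t',round(s['time_s'],2),'pos',np.round(s['tool_pos'],4),'F',np.round(s['force'],2),'grip',round(s['grip_width'],3),'q',np.round(s['qpos'],2))
    print('yaw of tool y',np.round(np.degrees(np.arctan2(M[1,1],M[0,1])),2),'tool z',np.round(np.degrees(np.arctan2(M[1,2],M[0,2])),2),'x axis',np.round(M[:,0],3))
    print('shift tool xyz mm',np.round(d*1000,1))
E
python3 - <<'E'
from h import *
go([0.49,0.165,0.30])
E
```

```text
t 0.1 pos [ 0.2878 -0.6099  0.2301] F [-0.75 -0.53 -0.71] grip 1.002 q [-1.28  0.29  1.58  0.    1.28 -0.15]
yaw of tool y 25.25 tool z -64.75 x axis [-0.001  0.002 -1.   ]
shift tool xyz mm [ -68.5  513.4 -614.8]
```

>>> servo_tool(jaw=0, moves=[{"x": -0.02,"y": 0.035,"z": -0.024},{"x": -0.02,"y": 0.035,"z": -0.024},{"x": -0.02,"y": 0.035,"z": -0.024},{"x": -0.01,"y": 0.038,"z": -0.026},{"y": 0.038,"z": -0.026}])

```text
invalid input at $.moves[0]: expected keys x, y, z, ax, ay, az
```

>>> servo_tool(moves=[{"y": 0.038,"z": -0.026},{"y": 0.038,"z": -0.026},{"y": 0.038,"z": -0.026},{"y": 0.038,"z": -0.026},{"y": 0.02,"z": -0.013}])

```text
invalid input at $.moves[0]: expected keys x, y, z, ax, ay, az
```

```bash
python3 - <<'E'
from h import *
go([0.495,0.165,0.30])
E
```

```text
t 0.1 pos [ 0.2878 -0.6099  0.2301] F [-0.75 -0.53 -0.71] grip 1.002 q [-1.28  0.29  1.58  0.    1.28 -0.15]
yaw of tool y 25.25 tool z -64.75 x axis [-0.001  0.002 -1.   ]
shift tool xyz mm [ -68.5  518.  -612.6]
```

>>> servo_tool(jaw=0, moves=[{"x": -0.02,"y": 0.035,"z": -0.024,"ax": 0,"ay": 0,"az": 0},{"x": -0.02,"y": 0.035,"z": -0.024,"ax": 0,"ay": 0,"az": 0},{"x": -0.02,"y": 0.035,"z": -0.024,"ax": 0,"ay": 0,"az": 0},{"x": -0.01,"y": 0.038,"z": -0.026,"ax": 0,"ay": 0,"az": 0},{"x": 0,"y": 0.038,"z": -0.026,"ax": 0,"ay": 0,"az": 0}])

```text
time_s: 0.6
tool_pos: [0.3982, -0.4182, 0.2972]
tcp_rot: [0.894, 1.392, -0.882]
force: [-0.5, 0.6, -0.3]
grip_width: 0.147
```

>>> servo_tool(moves=[{"x": 0,"y": 0.038,"z": -0.026,"ax": 0,"ay": 0,"az": 0},{"x": 0,"y": 0.038,"z": -0.026,"ax": 0,"ay": 0,"az": 0},{"x": 0,"y": 0.038,"z": -0.026,"ax": 0,"ay": 0,"az": 0},{"x": 0,"y": 0.038,"z": -0.026,"ax": 0,"ay": 0,"az": 0},{"x": 0,"y": 0.02,"z": -0.013,"ax": 0,"ay": 0,"az": 0}])

```text
time_s: 1.1
tool_pos: [0.5088, -0.2295, 0.2976]
tcp_rot: [0.894, 1.393, -0.88]
force: [-0.0, -1.0, -0.5]
grip_width: 0.002
```

```bash
python3 - <<'E'
from h import *
go([0.495,0.165,0.30])
E
```

```text
t 1.1 pos [ 0.5088 -0.2295  0.2976] F [-0.04 -1.02 -0.46] grip 0.002 q [-0.61 -0.01  1.79  0.01  1.38  0.53]
yaw of tool y 24.73 tool z -65.27 x axis [-0.004  0.012 -1.   ]
shift tool xyz mm [   2.6  152.5 -364.1]
```

>>> servo_tool(moves=[{"x": 0,"y": 0.0175,"z": -0.042,"ax": 0,"ay": 0,"az": 0},{"x": 0,"y": 0.0175,"z": -0.042,"ax": 0,"ay": 0,"az": 0},{"x": 0,"y": 0.0175,"z": -0.042,"ax": 0,"ay": 0,"az": 0},{"x": 0,"y": 0.0175,"z": -0.042,"ax": 0,"ay": 0,"az": 0},{"x": 0,"y": 0.0175,"z": -0.042,"ax": 0,"ay": 0,"az": 0}])

```text
time_s: 1.6
tool_pos: [0.4998, 0.0055, 0.2973]
tcp_rot: [0.896, 1.397, -0.883]
force: [0.8, 0.7, -0.6]
grip_width: 0.001
```

>>> servo_tool(moves=[{"x": 0,"y": 0.0175,"z": -0.042,"ax": 0,"ay": 0,"az": 0},{"x": 0,"y": 0.0175,"z": -0.042,"ax": 0,"ay": 0,"az": 0},{"x": 0,"y": 0.0175,"z": -0.042,"ax": 0,"ay": 0,"az": 0},{"x": 0,"y": 0.0175,"z": -0.042,"ax": 0,"ay": 0,"az": 0},{"x": 0,"y": 0,"z": 0,"ax": 8,"ay": 0,"az": 0}])

```text
time_s: 2.1
tool_pos: [0.4892, 0.1994, 0.298]
tcp_rot: [0.999, 1.352, -0.989]
force: [0.3, -0.3, 1.0]
grip_width: 0.001
```

>>> servo_tool(moves=[{"x": 0,"y": 0,"z": 0,"ax": 8,"ay": 0,"az": 0},{"x": 0,"y": 0,"z": 0,"ax": 0,"ay": 0,"az": 0}])

```text
time_s: 2.3
tool_pos: [0.4879, 0.2018, 0.2967]
tcp_rot: [1.103, 1.297, -1.098]
force: [0.5, -0.1, 0.1]
grip_width: -0.002
```

```bash
python3 - <<'E'
from h import *
go([0.503,0.165,0.15])
snap('scene','s2');snap('top','t2')
E
```

```text
t 2.3 pos [0.4879 0.2018 0.2967] F [ 0.48 -0.07  0.13] grip -0.002 q [ 0.19 -0.08  1.86  0.02  1.38  1.61]
yaw of tool y 8.67 tool z -81.34 x axis [-0.013  0.015 -1.   ]
shift tool xyz mm [145.9  11.   41.1]
```

View pics/s2.png

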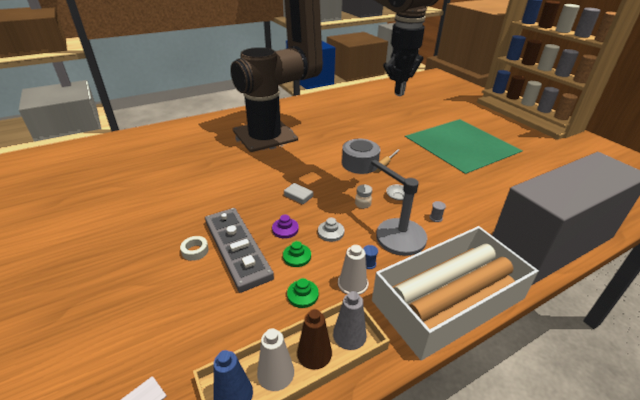

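>>> servo_tool(moves=[{"x": 0.045,"y": 0.004,"z": 0,"ax": 0,"ay": 0,"az": 0},{"x": 0.045,"y": 0.004,"z": 0,"ax": 0,"ay": 0.5,"az": 0.5},{"x": 0.04,"y": 0.004,"z": 0,"ax": 1.5,"ay": 0,"az": 0},{"x": 0.015,"y": 0,"z": 0.01,"ax": 0,"ay": 0,"az": 0},{"x": 0,"y": 0,"z": 0.02,"ax": 0,"ay": 0,"az": 0}])

```text
time_s: 2.9
tool_pos: [0.5053, 0.1744, 0.1485]
tcp_rot: [1.129, 1.288, -1.093]
force: [-0.0, 0.5, 0.1]
grip_width: -0.001
```

```bash
python3 - <<'E'
from h import *
go([0.505,0.145,0.145])
E
```

```text
t 2.9 pos [0.5053 0.1744 0.1485] F [-0.01  0.54  0.1 ] grip -0.001 q [0.13 0.06 2.   0.03 1.08 1.55]
yaw of tool y 7.83 tool z -82.16 x axis [ 0.001  0.027 -1.   ]
shift tool xyz mm [ 2.7 -4.3 29.2]
```

>>> servo_tool(moves=[{"x": 0.003,"y": 0,"z": 0.01,"ax": 0,"ay": -1.5,"az": 0},{"x": 0,"y": 0,"z": 0.01,"ax": 0,"ay": 0,"az": 0},{"x": 0,"y": 0,"z": 0.008,"ax": 0,"ay": 0,"az": 0},{"x": 0,"y": 0,"z": 0.006,"ax": 0,"ay": 0,"az": 0}])

```text
time_s: 3.3
tool_pos: [0.5104, 0.1369, 0.1449]
tcp_rot: [1.109, 1.267, -1.105]
force: [-0.5, 0.9, 1.2]
grip_width: -0.001
```

```bash
python3 - <<'E'
from h import *
go([0.505,0.145,0.145])
E
```

```text
t 3.3 pos [0.5104 0.1369 0.1449] F [-0.47  0.86  1.21] grip -0.001 q [ 0.07  0.05  2.01 -0.    1.07  1.5 ]
yaw of tool y 7.86 tool z -82.14 x axis [ 0.004 -0.001 -1.   ]
shift tool xyz mm [-0.2 -4.2 -8.7]
```

>>> servo_tool(moves=[{"x": 0,"y": -0.004,"z": 0.009,"ax": -3,"ay": 0,"az": 0},{"x": 0,"y": -0.004,"z": 0.009,"ax": -3,"ay": 0,"az": 0},{"x": 0,"y": -0.004,"z": 0.009,"ax": -3,"ay": 0,"az": 0},{"x": 0,"y": -0.004,"z": 0.009,"ax": -3,"ay": 0,"az": 0}])

```text
time_s: 3.7
tool_pos: [0.5049, 0.0981, 0.1486]
tcp_rot: [0.949, 1.348, -0.934]
force: [0.4, 1.1, -1.7]
grip_width: 0.001
```

```bash
python3 - <<'E'
from h import *
go([0.505,0.145,0.145])
snap('scene','s3');snap('top','t3')
p=cv2.imread('pics/t3.png');q=cv2.imread('pics/s3.png'); cv2.imwrite('pics/c3.png',np.hstack([cv2.resize(p[125:265,220:360],(400,400),interpolation=cv2.INTER_CUBIC),cv2.resize(q[110:250,300:440],(400,400),interpolation=cv2.INTER_CUBIC)]))
E
```

```text
t 3.7 pos [0.5049 0.0981 0.1486] F [ 0.43  1.07 -1.69] grip 0.001 q [-0.01  0.01  2.05  0.    1.07  1.21]
yaw of tool y 20.42 tool z -69.58 x axis [ 0.012  0.003 -1.   ]
shift tool xyz mm [  3.7  16.4 -43.9]
```

View pics/c3.png

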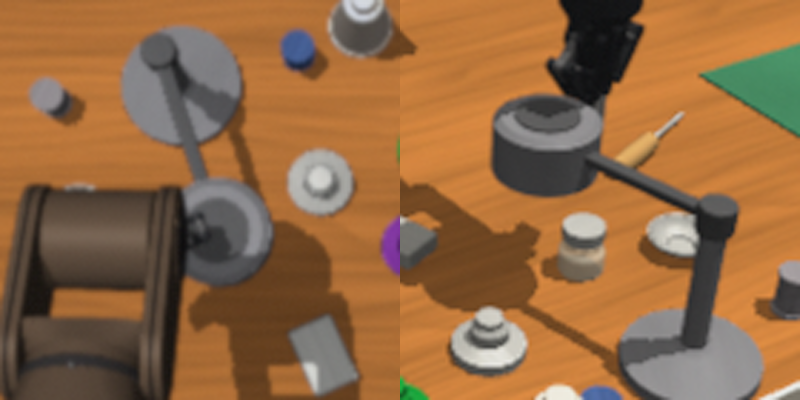

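>>> servo_tool(moves=[{"x": 0.001,"y": -0.004,"z": 0.009,"ax": -3,"ay": 0,"az": 0},{"x": 0.001,"y": -0.004,"z": 0.009,"ax": -3,"ay": 0,"az": 0.3},{"x": 0.001,"y": -0.004,"z": 0.009,"ax": -3,"ay": 0,"az": 0.3},{"x": 0.001,"y": -0.004,"z": 0.009,"ax": -3,"ay": 0,"az": 0},{"x": 0.001,"y": -0.004,"z": 0.009,"ax": -3,"ay": 0,"az": 0}])

```text
time_s: 4.3
tool_pos: [0.5098, 0.0503, 0.1475]
tcp_rot: [0.757, 1.418, -0.72]
force: [-0.5, 2.1, 1.2]
grip_width: 0.002
```

```bash
cat >> h.py <<'E'
def pair(tag):
    (p,d),(q,e)=snap('top','t'+tag),snap('scene','s'+tag)
    p=p[:,:,::-1];q=q[:,:,::-1]
    cv2.imwrite(f'pics/c{tag}.png',np.hstack([cv2.resize(p[125:265,240:380],(400,400),interpolation=cv2.INTER_CUBIC),cv2.resize(q[110:250,290:430],(400,400),interpolation=cv2.INTER_CUBIC)]))
    for n,dd in (('top',d),('scene',e)):
        c=robot.calibration(n);K=np.array(c['camera_matrix']);T=np.array(c['cam_to_world'])
        V,U=np.mgrid[0:400,0:640]
        P=np.stack([(U-K[0,2])/K[0,0]*dd,(V-K[1,2])/K[1,1]*dd,dd],-1)@T[:3,:3].T+T[:3,3]
        P[dd<=0]=9
        np.savez(f'pics/P{tag}{n}.npz',P=P)
E
python3 - <<'E'
from h import *
go([0.534,-.023,0.145]); pair('4')
E
```

```text
t 4.3 pos [0.5098 0.0503 0.1475] F [-0.46  2.06  1.21] grip 0.002 q [-0.11 -0.    2.06  0.02  1.05  0.84]
yaw of tool y 35.57 tool z -54.44 x axis [ 0.03   0.011 -0.999]
shift tool xyz mm [  2.5 -23.1  73.7]
```

View pics/c4.png

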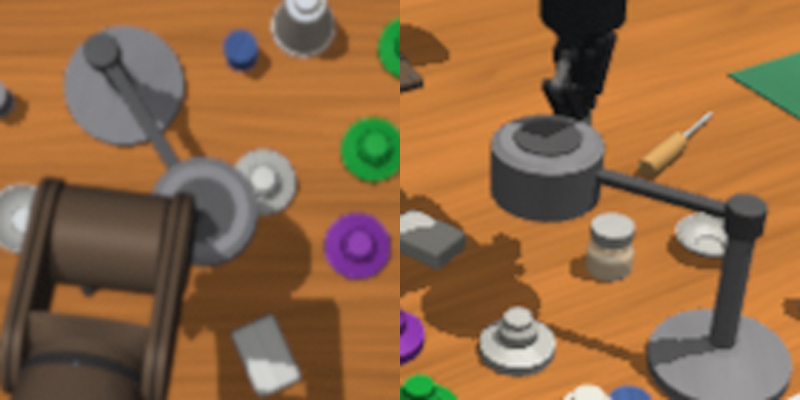

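```bash
python3 - <<'E'
from h import *
for u,v in [(312.5,198.5)]:
    p=w('top',None,u,v,.19);print(p)
    for c in [(.6913,.0895),(.688,.089)]:
        a=np.array(p[:2])-c;b=np.array([.588,-.06])-c
        print(np.hypot(*a),np.hypot(*b),np.degrees(np.arctan2(a[1],a[0])-np.arctan2(b[1],b[0])))
E
```

```text
[ 0.54158742 -0.01018348  0.19      ]
0.17986287372931206 0.18171719786525437 -21.69973358980612
0.17684458382304255 0.17944637081869333 -22.018143034117088
```

>>> servo_tool(moves=[{"x": 0.001,"y": -0.004,"z": 0.009,"ax": -3,"ay": 0,"az": -0.6},{"x": 0.001,"y": -0.004,"z": 0.009,"ax": -3,"ay": 0,"az": -0.6},{"x": 0.001,"y": -0.004,"z": 0.009,"ax": -3,"ay": 0,"az": -0.6},{"x": 0.001,"y": -0.004,"z": 0.009,"ax": -3,"ay": 0,"az": -0.4},{"x": 0.001,"y": -0.003,"z": 0.008,"ax": -2.5,"ay": 0,"az": 0}])

```text
time_s: 4.9
tool_pos: [0.5247, 0.0055, 0.147]
tcp_rot: [0.533, 1.496, -0.56]
force: [-2.5, -0.8, 3.9]
grip_width: 0.003
```

```bash
python3 - <<'E'
from h import *
go([0.534,-.023,0.145]); pair('5')
E
```

```text
t 4.9 pos [0.5247 0.0055 0.147 ] F [-2.49 -0.82  3.89] grip 0.003 q [-0.17  0.04  2.02 -0.02  1.08  0.53]
yaw of tool y 49.98 tool z -40.01 x axis [-0.002 -0.017 -1.   ]
shift tool xyz mm [  2.4 -15.8  25.4]
```

View pics/c5.png

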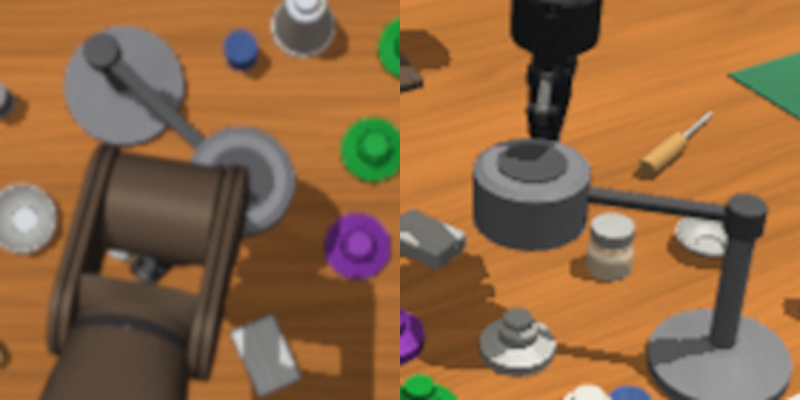

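```bash
python3 - <<'E'
from h import *
p=w('top',None,323.8,188.7,.19);print(p)
c=(.6913,.0895)
a=np.array(p[:2])-c;b=np.array([.588,-.06])-c
print(np.hypot(*a),np.degrees(np.arctan2(a[1],a[0])-np.arctan2(b[1],b[0])))
p=cv2.imread('pics/t5.png');cv2.imwrite('pics/t5a.png',cv2.resize(p[155:225,290:370],None,fx=9,fy=8,interpolation=cv2.INTER_CUBIC))
E
```

```text
[ 0.56735209 -0.0394463   0.19      ]
0.1788581362863218 -9.224405431599692
```

View pics/t5a.png

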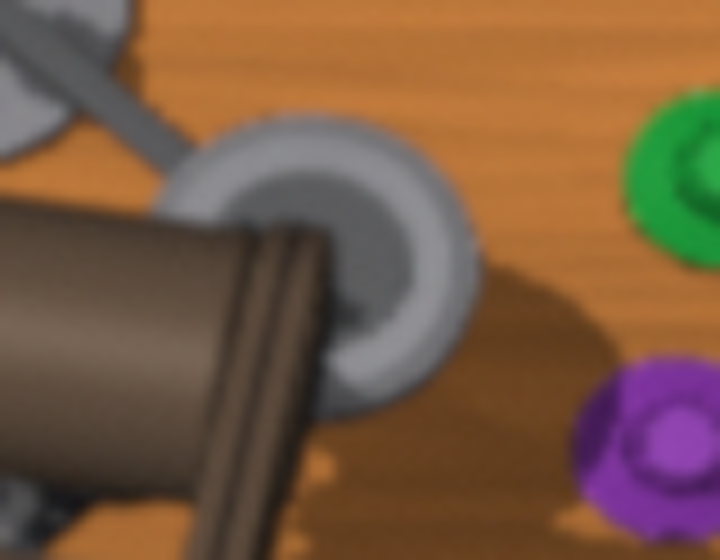

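>>> servo_tool(moves=[{"x": 0.001,"y": -0.003,"z": 0.0075,"ax": -2,"ay": 0,"az": 0.4},{"x": 0.001,"y": -0.003,"z": 0.0075,"ax": -2,"ay": 0,"az": 0.4},{"x": 0,"y": -0.002,"z": 0.005,"ax": -1.5,"ay": 0,"az": 0}])

```text
time_s: 5.3
tool_pos: [0.5367, -0.0116, 0.1471]
tcp_rot: [0.474, 1.505, -0.476]
force: [-1.6, 0.6, 0.4]
grip_width: -0.001
```

```bash
python3 - <<'E'
from h import *
go([0.534,-.023,0.145]); pair('6')
p=cv2.imread('pics/t6.png');cv2.imwrite('pics/t6a.png',cv2.resize(p[150:220,290:370],None,fx=8,fy=8,interpolation=cv2.INTER_CUBIC))
E
```

```text
t 5.3 pos [ 0.5367 -0.0116  0.1471] F [-1.6   0.62  0.36] grip -0.001 q [-0.21  0.06  1.99 -0.    1.07  0.4 ]
yaw of tool y 55.21 tool z -34.79 x axis [ 0.011 -0.005 -1.   ]
shift tool xyz mm [  2.1 -10.9   4.3]
```

View pics/t6a.png

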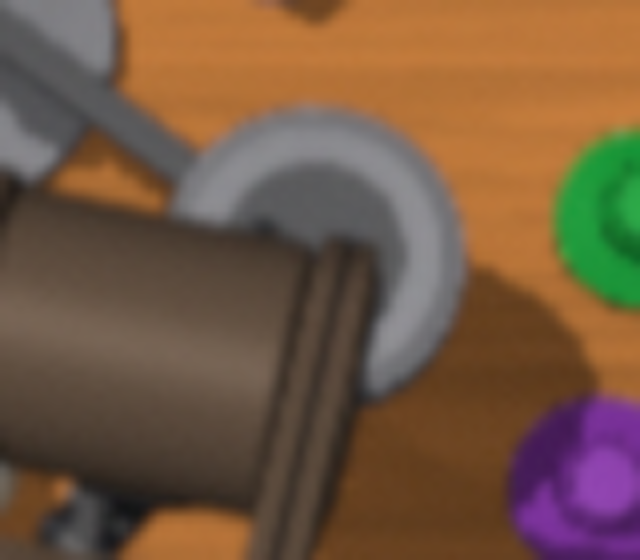

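```bash
python3 - <<'E'
from h import *
p=w('top',None,328.8,182.2,.19);print(p)
c=(.6913,.0895)
a=np.array(p[:2])-c;b=np.array([.588,-.06])-c
print(np.hypot(*a),np.degrees(np.arctan2(a[1],a[0])-np.arctan2(b[1],b[0])))
print(np.hypot(*(p[:2]-[.588,-.06])))
E
```

```text
[ 0.58446191 -0.0523901   0.19      ]
0.17761525509588033 -2.3351136906102714
0.008392179260815336
```

>>> servo_tool(moves=[{"x": 0,"y": -0.001,"z": 0.003,"ax": 0,"ay": 0,"az": 0},{"x": 0,"y": -0.001,"z": 0.003,"ax": 0,"ay": 0,"az": 0}])

```text
time_s: 5.6
tool_pos: [0.5403, -0.0156, 0.1469]
tcp_rot: [0.476, 1.505, -0.478]
force: [-1.6, 0.9, 1.2]
grip_width: -0.0
```

>>> servo_tool(moves=[{"x": 0,"y": 0,"z": -0.01,"ax": 0,"ay": 0,"az": 0},{"x": 0,"y": 0,"z": -0.02,"ax": 0,"ay": 0,"az": 0},{"x": 0,"y": 0,"z": -0.04,"ax": 0,"ay": 0,"az": 0},{"x": 0,"y": 0,"z": -0.03,"ax": 0,"ay": 0,"az": 0}])

```text
time_s: 6.0
tool_pos: [0.4575, 0.0426, 0.1451]
tcp_rot: [0.481, 1.502, -0.482]
force: [-0.2, 0.5, 0.2]
grip_width: 0.0
```

```bash
python3 - <<'E'
from h import *
go([0.534,-.023,0.145]); pair('7')
p=cv2.imread('pics/t7.png');cv2.imwrite('pics/t7a.png',cv2.resize(p[130:220,270:370],None,fx=8,fy=6,interpolation=cv2.INTER_CUBIC))
E
```

```text
t 6.0 pos [0.4575 0.0426 0.1451] F [-0.19  0.52  0.2 ] grip 0.0 q [-0.13 -0.12  2.17 -0.    1.07  0.49]
yaw of tool y 54.7 tool z -35.3 x axis [ 0.013 -0.005 -1.   ]
shift tool xyz mm [  1.4  -9.3 100.3]
```

View pics/t7a.png

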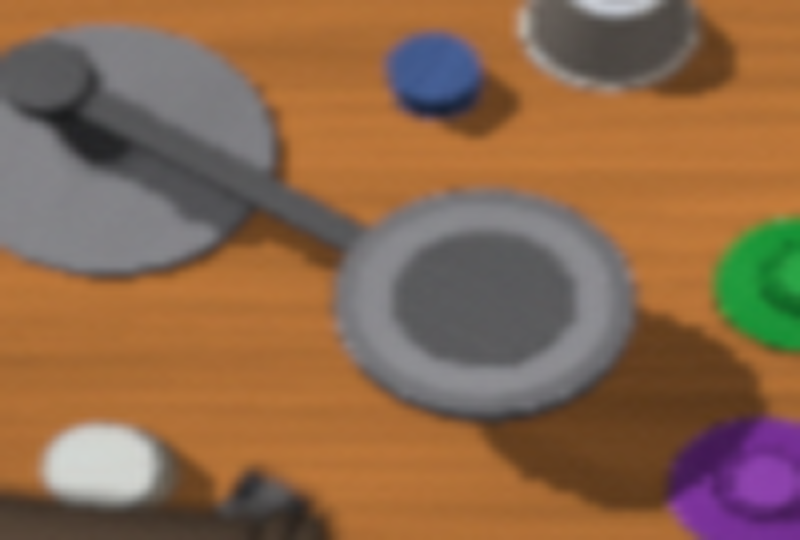

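View pics/c7.png

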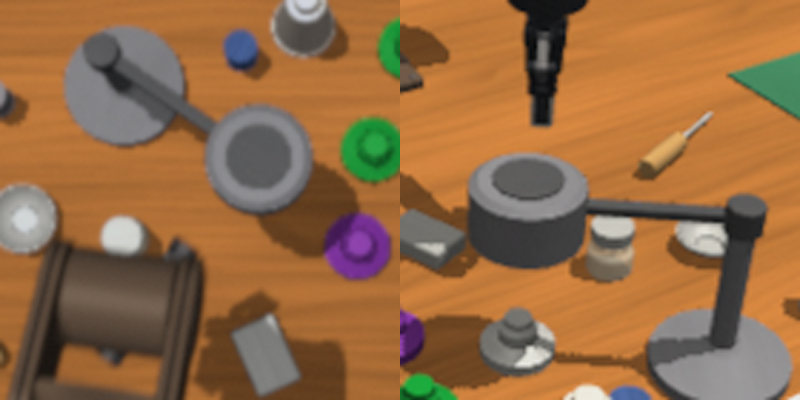

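```bash
python3 - <<'E'
from h import *
c=np.array((.6913,.0895));b=np.array([.588,-.06])
for u,v in [(330.6,179.7),(330.6,180.0)]:
    p=w('top',None,u,v,.19)[:2];a=p-c
    print(p,np.hypot(*a),np.degrees(np.arctan2(a[1],a[0])-np.arctan2(*(b-c)[::-1])),p-b)
# scene crop coords -> full
f=lambda x,y:(290+(x-400)/400*140,110+y/400*140)
for k,x,y,h in [('shade top recess',528,180,.188),('anvil die',518,318,.042),('shade rim',528,186,.19),('colcap',746,210,.19)]:
    print(k,w('scene',None,*f(x,y),h))
P=np.load('pics/P7top.npz')['P']
s=P[160:202,308:352].reshape(-1,3);s=s[(s[:,2]>.17)&(s[:,2]<.21)];print(len(s),s[:,:2].mean(0),(s.min(0)+s.max(0))/2,s.max(0)-s.min(0))
P=np.load('pics/P7scene.npz')['P'];m=(P[...,2]>.183)&(P[...,2]<.2)&(np.hypot(P[...,0]-.588,P[...,1]+.06)<.08)
s=P[m];print('scene',len(s),s.mean(0),cv2.minEnclosingCircle(s[:,:2].astype(np.float32)))
m=(P[...,2]>.036)&(P[...,2]<.05)&(np.hypot(P[...,0]-.588,P[...,1]+.06)<.03);print('die',P[m].mean(0),m.sum())
# refined anvil from t1 image: template circle by threshold
E
```

```text
[ 0.59105174 -0.05705474] 0.177561274686236 0.26989349634361626 [0.00305174 0.00294526]
[ 0.59026216 -0.05705862] 0.17801144414778863 0.060838252090079 [0.00226216 0.00294138]
shade top recess [ 0.59282591 -0.0539324   0.188     ]
anvil die [ 0.59418473 -0.05916789  0.042     ]
shade rim [ 0.60298932 -0.06013608  0.19      ]
colcap [0.71391482 0.07471175 0.19      ]
1165 [ 0.59236278 -0.05376393] [ 0.59257806 -0.04939908  0.18383311] [0.09841508 0.10651136 0.0276363 ]
scene 803 [ 0.60002033 -0.06049313  0.18975638] ((0.5930055975914001, -0.05632820352911949), 0.050666019320487976)
die [ 0.59132073 -0.05971714  0.04130666] 72
```

>>> servo_tool(moves=[{"x": -0.045,"y": 0,"z": 0,"ax": 0,"ay": 0,"az": 0},{"x": -0.045,"y": 0,"z": 0,"ax": 0,"ay": 0,"az": -0.7},{"x": -0.045,"y": 0,"z": 0,"ax": 0,"ay": 0,"az": 0},{"x": -0.02,"y": 0,"z": 0,"ax": 0,"ay": 0,"az": 0}])

```text
time_s: 6.5
tool_pos: [0.4513, 0.0462, 0.2994]
tcp_rot: [0.469, 1.517, -0.492]
force: [0.2, 0.2, 1.2]
grip_width: -0.001
```

```bash
python3 - <<'E'
from h import *
go([0.5605,-.296,0.30])
E
```

```text
t 6.5 pos [0.4513 0.0462 0.2994] F [0.19 0.18 1.16] grip -0.001 q [-0.11 -0.27  2.01 -0.01  1.4   0.5 ]
yaw of tool y 54.86 tool z -35.14 x axis [-0.005 -0.014 -1.   ]
shift tool xyz mm [   3.6 -216.9  286.2]
```

>>> servo_tool(moves=[{"x": 0,"y": -0.027,"z": 0.036,"ax": 0,"ay": 0,"az": 0},{"x": 0,"y": -0.027,"z": 0.036,"ax": 0,"ay": 0,"az": 0},{"x": 0,"y": -0.027,"z": 0.036,"ax": 0,"ay": 0,"az": 0},{"x": 0,"y": -0.027,"z": 0.036,"ax": 0,"ay": 0,"az": 0},{"x": 0,"y": -0.027,"z": 0.036,"ax": 0,"ay": 0,"az": 0}])

```text
time_s: 7.0
tool_pos: [0.5269, -0.1704, 0.3115]
tcp_rot: [0.462, 1.499, -0.481]
force: [-0.3, 0.4, 0.3]
grip_width: -0.001
```

>>> servo_tool(moves=[{"x": 0,"y": -0.027,"z": 0.036,"ax": 0,"ay": 0,"az": 0},{"x": 0,"y": -0.027,"z": 0.036,"ax": 0,"ay": 0,"az": 0},{"x": 0,"y": -0.015,"z": 0.02,"ax": 0,"ay": 0,"az": 0},{"x": 0,"y": 0,"z": 0,"ax": 0,"ay": 0,"az": 0}])

```text
time_s: 7.4
tool_pos: [0.5653, -0.2907, 0.3124]
tcp_rot: [0.467, 1.496, -0.489]
force: [-0.1, -0.1, -0.1]
grip_width: -0.001
```

```bash
python3 - <<'E'
from h import *
go([0.5605,-.296,0.10])
E
```

```text
t 7.4 pos [ 0.5653 -0.2907  0.3124] F [-0.11 -0.12 -0.08] grip -0.001 q [-0.63  0.14  1.6  -0.01  1.38 -0.02]
yaw of tool y 54.91 tool z -35.08 x axis [ 0.016 -0.019 -1.   ]
shift tool xyz mm [212.4  -5.6  -6. ]
```

>>> servo_tool(moves=[{"x": 0.045,"y": 0,"z": 0,"ax": 0,"ay": 1.4,"az": 0.4},{"x": 0.045,"y": 0,"z": 0,"ax": 0,"ay": 0,"az": 0},{"x": 0.045,"y": 0,"z": 0,"ax": 0,"ay": 0,"az": 0},{"x": 0.045,"y": 0,"z": 0,"ax": 0,"ay": 0,"az": 0},{"x": 0.02,"y": 0,"z": 0,"ax": 0,"ay": 0,"az": 0}])

```text
time_s: 7.9
tool_pos: [0.5704, -0.2923, 0.1131]
tcp_rot: [0.478, 1.503, -0.482]
force: [0.1, 0.4, -0.5]
grip_width: 0.001
```

```bash
python3 - <<'E'
from h import *
go([0.5605,-.296,0.06])
E
```

```text
t 7.9 pos [ 0.5704 -0.2923  0.1131] F [ 0.1   0.37 -0.53] grip 0.001 q [-0.63  0.32  1.76  0.    1.05 -0.02]
yaw of tool y 54.82 tool z -35.18 x axis [ 0.012 -0.006 -1.   ]
shift tool xyz mm [53.  -8.9 -6.7]
```

>>> servo_tool(moves=[{"x": 0.02,"y": -0.009,"z": -0.007,"ax": 0,"ay": 0.7,"az": 0},{"x": 0.02,"y": 0,"z": 0,"ax": 0,"ay": 0,"az": 0},{"x": 0.01,"y": 0,"z": 0,"ax": 0,"ay": 0,"az": 0},{"x": 0,"y": 0,"z": 0,"ax": 0,"ay": 0,"az": 0}])

```text
time_s: 8.3
tool_pos: [0.556, -0.2919, 0.0566]
tcp_rot: [0.483, 1.524, -0.476]
force: [0.1, -0.1, -0.1]
grip_width: 0.001
```

```bash
python3 - <<'E'
from h import *
go([0.5605,-.296,0.047])
p,d=snap('scene','s8')
cv2.imwrite('pics/s8a.png',cv2.resize(p[180:300,180:300,::-1],None,fx=5,fy=5,interpolation=cv2.INTER_CUBIC))
E
```

```text
t 8.3 pos [ 0.556  -0.2919  0.0566] F [ 0.13 -0.12 -0.11] grip 0.001 q [-0.65  0.38  1.8   0.    0.97 -0.03]
yaw of tool y 54.93 tool z -35.07 x axis [-0.005  0.006 -1.   ]
shift tool xyz mm [ 9.6 -0.8  6.1]
```

View pics/s8a.png

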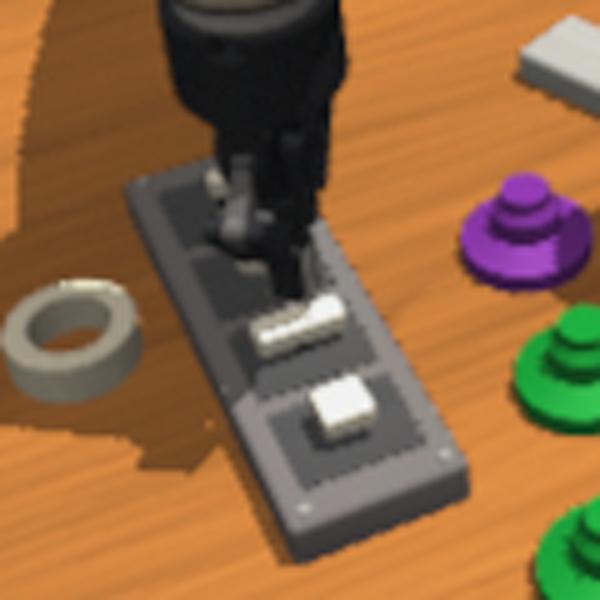

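>>> servo_tool(moves=[{"x": 0.002,"y": -0.001,"z": 0.006,"ax": 0,"ay": 0,"az": 0},{"x": 0.004,"y": 0,"z": 0,"ax": 0,"ay": 0,"az": 0},{"x": 0.002,"y": 0,"z": 0,"ax": 0,"ay": 0,"az": 0}])

```text
time_s: 8.65
tool_pos: [0.5637, -0.2987, 0.0538]
tcp_rot: [0.48, 1.515, -0.478]
force: [0.3, 0.1, -0.5]
grip_width: 0.0
```

```bash
python3 - <<'E'
from h import *
go([0.5605,-.296,0.047])
p,d=snap('scene','s9')
cv2.imwrite('pics/s9a.png',cv2.resize(p[200:280,200:280,::-1],None,fx=7,fy=7,interpolation=cv2.INTER_CUBIC))
E
```

```text
t 8.65 pos [ 0.5637 -0.2987  0.0538] F [ 0.34  0.12 -0.45] grip 0.0 q [-0.65  0.4   1.78  0.    0.96 -0.04]
yaw of tool y 54.93 tool z -35.07 x axis [ 0.003  0.    -1.   ]
shift tool xyz mm [ 6.8  0.4 -4.2]
```

View pics/s9a.png

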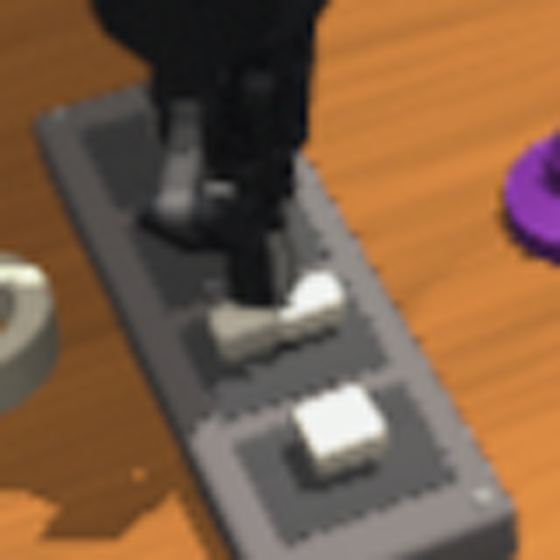

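>>> servo_tool(moves=[{"x": 0.004,"y": 0.001,"z": -0.001,"ax": 0,"ay": 0,"az": 0},{"x": 0.003,"y": 0,"z": 0,"ax": 0,"ay": 0,"az": 0},{"x": 0.002,"y": 0,"z": 0,"ax": 0,"ay": 0,"az": 0}])

```text
time_s: 9.0
tool_pos: [0.5643, -0.2979, 0.0455]
tcp_rot: [0.479, 1.512, -0.479]
force: [-0.5, -0.6, 2.3]
grip_width: 0.004
```

>>> servo_tool(moves=[{"x": 0.002,"y": 0,"z": 0,"ax": 0,"ay": 0,"az": 0},{"x": 0.002,"y": 0,"z": 0,"ax": 0,"ay": 0,"az": 0}])

```text
time_s: 9.2
tool_pos: [0.5644, -0.2979, 0.0421]
tcp_rot: [0.479, 1.513, -0.479]
force: [-1.3, 1.3, 4.1]
grip_width: -0.005
```

>>> servo_tool(moves=[{"x": 0.002,"y": 0,"z": 0,"ax": 0,"ay": 0,"az": 0},{"x": 0.002,"y": 0,"z": 0,"ax": 0,"ay": 0,"az": 0}])

```text
time_s: 9.4
tool_pos: [0.5645, -0.298, 0.0408]
tcp_rot: [0.479, 1.515, -0.478]
force: [-5.2, 3.2, 15.1]
grip_width: 0.003
```

>>> servo_tool(moves=[{"x": -0.005,"y": 0,"z": 0,"ax": 0,"ay": 0,"az": 0},{"x": -0.01,"y": 0,"z": 0,"ax": 0,"ay": 0,"az": 0},{"x": -0.03,"y": 0,"z": 0,"ax": 0,"ay": 0,"az": 0},{"x": -0.04,"y": 0,"z": 0,"ax": 0,"ay": 0,"az": 0},{"x": -0.045,"y": 0,"z": 0,"ax": 0,"ay": 0,"az": 0}])

```text
time_s: 9.9
tool_pos: [0.56, -0.2948, 0.1654]
tcp_rot: [0.485, 1.531, -0.475]
force: [0.8, -0.1, 0.2]
grip_width: 0.0
```

>>> servo_tool(moves=[{"x": -0.04,"y": -0.02,"z": 0,"ax": 0,"ay": 0,"az": 0},{"x": -0.01,"y": -0.045,"z": 0,"ax": 0,"ay": 0,"az": 0},{"x": 0,"y": -0.045,"z": 0,"ax": 0,"ay": 0,"az": 0},{"x": 0,"y": -0.03,"z": 0,"ax": 0,"ay": 0,"az": 0},{"x": 0,"y": 0,"z": 0,"ax": 0,"ay": 0,"az": 0}])

```text
time_s: 10.4
tool_pos: [0.4822, -0.4155, 0.2289]
tcp_rot: [0.473, 1.512, -0.478]
force: [-0.7, 0.7, -0.0]
grip_width: 0.003
```

```bash
python3 - <<'E'
from h import *
go([0.5605,-.296,0.047]);pair('10')
p=cv2.imread('pics/t10.png');cv2.imwrite('pics/t10a.png',cv2.resize(p[110:270,220:460],None,fx=3.3,fy=3.3,interpolation=cv2.INTER_CUBIC))
P=np.load('pics/P10top.npz')['P']
for k,u,v in [('bar',412.3,196.8),('sq',412,177),('round',412.5,217.3),('small',412.8,237.8)]: print(k,np.round(np.median(P[int(v)-1:int(v)+2,int(u)-1:int(u)+2,2]),4))
s=P[160:202,308:352].reshape(-1,3);s=s[(s[:,2]>.17)&(s[:,2]<.21)];print(s[:,:2].mean(0))
P=np.load('pics/P10scene.npz')['P'];m=(P[...,2]>.183)&(P[...,2]<.2)&(np.hypot(P[...,0]-.588,P[...,1]+.06)<.08)
print(cv2.minEnclosingCircle(P[m][:,:2].astype(np.float32)))
E
```

```text
t 10.4 pos [ 0.4822 -0.4155  0.2289] F [-0.7   0.71 -0.03] grip 0.003 q [-0.87  0.2   1.68  0.    1.25 -0.26]
yaw of tool y 55.21 tool z -34.79 x axis [ 0.005 -0.005 -1.   ]
shift tool xyz mm [181.7 143.   -5.2]
bar 0.046
sq 0.0485
round 0.0456
small 0.0468
[ 0.59223    -0.05391961]
((0.5924715399742126, -0.056701913475990295), 0.050939496606588364)
```

View pics/t10a.png

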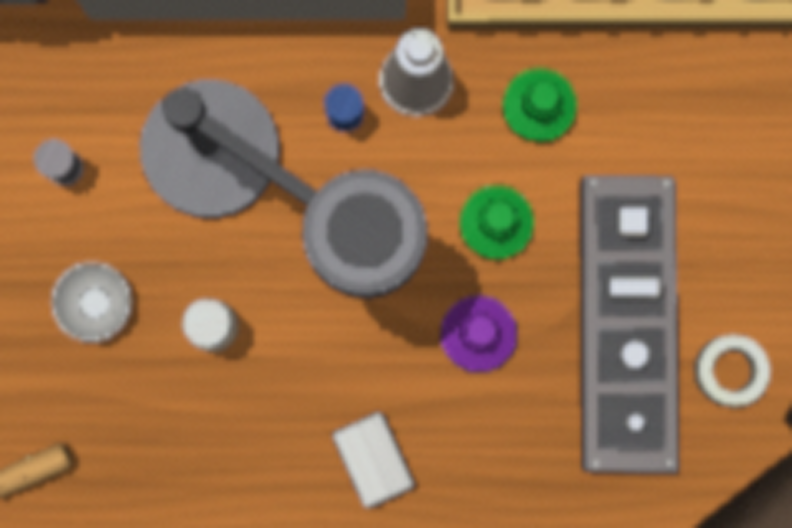

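View pics/s10.png

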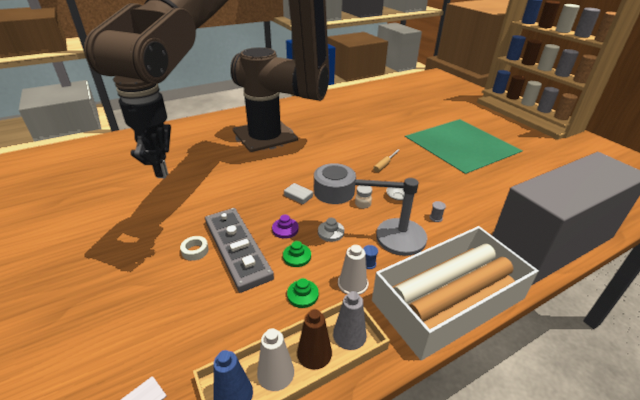

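The pictures show the shade centred over the steel anvil, hiding it from above at top (331,180). The bar key is back up at (412,197), and nothing else has moved.

```bash
python3 -c "
from station import robot
print(robot.hand_in())"
```

```text
the job is handed in; nothing more can be done
None
```

I pushed the lamp's shade round about 49° with the shut fingertips until it hung over the steel anvil. I then pressed the bar key once to its stop, let it spring back and withdrew. I handed the job in at about 10.5 s; no verdict was reported.

- **Shade:** in the last pictures its centre read about (0.591, -0.057) and the anvil (0.588, -0.060). The error along the swing arc is roughly 1 mm. The other 3 mm or so is radial, probably calibration or reading error, since the swing radius is fixed. The two cameras differed by a few mm in absolute position. The average of the depth points put the shade a further 3 mm or so off in y, but I trusted the fitted circle and the picture reading more.
- **Key:** the fingertip stopped at 41 mm height, and the upward force jumped from 4 to 15 N, so the key was fully down. That 15 N is more than the 5 N needed, because the last step pushed against the stop. Afterwards the cap read 46 mm, against 47 mm when up.
- **Everything else:** the other keys, the dish, the jar and the loose items looked unmoved, and the force on the tool was about zero at the end. The anvil is now hidden from above, so I checked it only in the scene camera.

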